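# Slide the drain strainer home in the drip tray

## Task

Put the round steel strainer back into the bar's drip tray: take it by its black knob, lay it flat on one end of the tray's steel deck, clear of the middle, and slide it along the deck with light pressure, feeling for the round pocket near the middle, until it drops in; then see that it sits fully home and let go. Do not lower or drop it into the pocket from above and do not force it against the tray. Leave the jigger, the tumbler, the bottle opener and the cork where they are.

Things in the scene. Friction and masses are not known exactly. Their poses are not given: they have to be found in the camera images.
- strainer: Loose round steel drain strainer, 0.16 kg: a disc 63 mm across and 6 mm thick with small dark holes, its lower edge bevelled 2 mm, with an upright straight round black knob in the middle, 18 mm across and 24 mm tall (knob from 6 to 30 mm above the origin). Origin: centre of the underside; z up through the knob. It starts lying flat on the bar to the robot's right.
- tray: Fixed steel drip tray, 156 mm wide (its x) by 308 mm long (its y), rim 25 mm high. Origin: centre of its underside on the bar; z up, y along its length. In it lies a steel deck, 142 by 256 mm, upper face 17 mm above the origin and 8 mm below the rim. It stays put when things slide over it. Over 30 N between strainer and tray is too much; 3 to 8 N is plenty, met at 10 mm/s or less.
- deck_middle (a point): Middle of the tray at the height of the deck's upper face; axes as the tray's. The deck has one round pocket, 66 mm across, 6 mm deep, flat black floor, steep sides. The deck lies loosely in the tray, so the pocket's centre is off this point by up to 22 mm either way along the tray's y and up to 3 mm along its x; that shift is not measured and differs every time.
- deck_end (a point): Point on the deck's upper face 75 mm from deck_middle toward the tray's -y (right) end, clear of the middle; axes as the tray's. The strainer fits flat here. Sliding on the deck it stays at one height; entering the pocket it loses its support and sinks 6 mm until its face is flush with the deck; its side then stops against the pocket's wall.
- jigger: Loose small steel double jigger, 43 mm wide, 76 mm tall, standing; origin under its middle. A bystander. Behind it, from about x = 0.65 m on, shelves of glasses hang low over the bar: keep the arm and gripper clear of them.
- tumbler: Loose plain glass tumbler, 64 mm wide, 84 mm tall, standing; origin under its middle. A bystander.
- bottle_opener: Loose flat bottle opener with a red grip, 108 x 73 x 12 mm, lying; origin under its middle. A bystander.
- cork: Loose drawn wine cork, 42 mm long, 22 mm thick, lying; origin under its middle. A bystander.
Mind the look-alikes: they are no part of the job. Leave any turquoise look-alike of the strainer alone.

How it is judged (in metres and radians):
On the way, in this order (a step that is already met when the one before it is completed fails the run):
1. the strainer lies flat on an end of the deck, clear of the middle (z of strainer in the frame of tray between 0.0155 and 0.0185 m and angle between strainer's own z axis and vertical below 0.1 rad and horizontal distance between strainer and tray between 0.055 and 0.12 m and contact force between strainer and tray above 0.3 N), for 0.2 s.
2. the strainer has dropped into the pocket (z of strainer in the frame of tray between 0.009 and 0.0135 m and horizontal distance between strainer and tray below 0.03 m and angle between strainer's own z axis and vertical below 0.12 rad), for 0.2 s.
At the end, for the whole second after the job is handed in: The strainer rests in the deck's pocket, at rest, knob up: its underside within 1 mm of the pocket's floor (so its face is flush with the deck to 1 mm) and level within 0.04 rad (z of strainer in the frame of tray between 0.009 and 0.012 m and horizontal distance between strainer and tray below 0.03 m and angle between strainer's own z axis and vertical below 0.04 rad and linear speed of strainer below 0.01 m/s); the robot touches nothing.
It fails at once if the strainer is over the middle of the tray (within 45 mm of its centre) while 6 to 28 mm above the deck: lowered or dropped in from above (carrying it across higher up is fine) (horizontal distance between strainer and tray below 0.045 m and z of strainer in the frame of tray between 0.023 and 0.045 m).
It fails at once if the strainer is forced against the tray with more than 30 N (contact force between strainer and tray above 30 N).
It fails at once if a bystander is moved more than 20 mm or tipped over (distance of any of jigger, tumbler, bottle_opener, cork from where it was at the start of the episode above 0.02 m or angle between any of jigger, tumbler's own z axis and vertical above 0.5 rad).
It also fails if it takes over 58 s, if anything falls off the work surface, if the arm or the gripper's body presses on something with over 40 N, if the wrist force passes 120 N, or if a joint passes its speed limit or range.

## Robot

A 6-joint arm with a two-finger parallel gripper is mounted at the origin on a cart in front of the work surface, level with it; the furniture and walls round the work are solid. World frame = base frame: x ahead of the robot, y to its left, z up, the work surface at z = 0. Lengths are in m, angles in degrees, forces in N, time in s.
With the tool pointing down it reaches from about 0.35 to 0.875 m from the base axis. Payload 4.2 kg.
Tool frame: the origin (TCP) lies on the front face of the gripper's body, between the roots of the fingers; the fingertips stand 70 mm ahead of it and the grasp point (between the pads) lies 51 mm ahead of it; z points along the fingers, y is the line along which they close (so a half turn about z gives the same grasp; the last joint's range is limited). The gripper opens to 87 mm and grips with 3 to 60 N. Pads are 19 mm wide; open, the fingers measure 117 mm over their backs; the gripper's body (75 mm by 190 mm) begins 51 mm behind the grasp point.
Start: joints at [-55.027, 22.042, 0.453, 0, -68.411, -14.817], TCP at [0.215, -0.587, 0.292] pointing down, gripper open.
Joint ranges: [-179.83, 179.83], [-69.29, 118.12], [-61.27, 80.66], [-181.25, 117.63], [-171.15, -9.14], [-177.46, 177.46]. Speed limits (degrees/s): [159.86, 159.86, 180, 180, 180, 180].

## Interface

Orientations are given as a 3x3 rotation matrix whose columns are the frame's x, y, z axes.
In Python, from station import r gives the robot as it stands.
- The arm moves only by the shell command python3 -m pendant 'ROWS' [OPENING]. ROWS is JSON, a list of rows, each a list of 2 entries, a list of its own where there are three numbers: the shift along the tool's x, y, z in mm, then the turn, a rotation vector about the tool's x, y, z in rad. A call has 1 to 10 rows; each row is the pose to reach, as a shift and turn from the pose commanded when the call began, along the tool's axes at that moment; what a row does not reach only later rows make up. A row lasts 1/10 s, in which the tool goes at most 50 mm and 8.59 degrees, less where a joint would pass 70% of its speed; a pose out of reach is approached as far as the arm can. A call with a gripper value outside its range is refused whole. OPENING is the opening, from 0 (shut) to 1 (fully open), set as the call begins (- or left out, the last holds). The fingers move at their own pace and stop on an object; the grip force is fixed at half the most. Time passes only in rows, so rows that repeat a pose let the fingers close. It gives the time, the measured TCP pose, the force, the opening and the grip force at its end, in the units of the state.
- r.sense(): the state, without advancing time (a new reading comes with each control period).
- r.capture(name): name is "scene" or "top" or "wrist"; returns a dict with "frame" (480x640x3 uint8, red, green, blue), "vertical_fov" (degrees; the focal length in pixels is half the picture's height over the tangent of half this angle, whatever the lens; pixels are square), "cx", "cy" (the principal point, pixels), "rvec" (rotation vector, rad) and "tvec" (3), from world to camera coordinates, as OpenCV has them. Camera axes: x right, y down, z forward; pixel columns grow to the right and rows downward; lengths in m; the calibration is good to about 2 mm. A picture is of the moment at which its call begins. There is no depth.
- r.finish_job(): hands the job in; it is judged then, once.
The state is a dict: "time_s": time; "joints": joint angles; "joint_velocities": joint speeds; "effort": joint torques, N m; "tcp_pos": TCP position; "ee_rot": TCP orientation; "wrist_force": force on the tool from outside, world axes, zero at the start; "moment": the same for the moment, N m; "gripper_width": opening from 0.0 (shut) to 1.0 (fully open); "gripper_force": force on a finger pad.
Only numpy, scipy, OpenCV 4.12 (cv2) and the standard library are available. Lean on these libraries where they do the work, as an engineer would, in place of code of your own. Each camera call takes 0.05 s, during which the arm holds its last target. There are 200 camera calls.

## Working session

There is one attempt and no reset: what is moved stays moved. The work goes in short steps, Python scripts to look and compute and a shell command to move; the robot and the scene stay as the last step left them, time stands still between calls to the robot, and variables do not carry over. Pictures are saved under pics/ and viewed, at most 10 in all, crops included, and the job is handed in when it is done.

```bash
mkdir -p pics
cat > h.py <<'E'
import numpy as np, cv2
from station import r
def cap(n,f):
    c=r.capture(n); cv2.imwrite('pics/'+f,c['frame'][:,:,::-1]); np.save('pics/'+f+'.npy',c,allow_pickle=True); return c
def load(f): return np.load('pics/'+f+'.npy',allow_pickle=True).item()
def K(c):
    f=240/np.tan(np.radians(c['vertical_fov'])/2); return np.array([[f,0,c['cx']],[0,f,c['cy']],[0,0,1.]])
def ray(c,uv,z):
    R=cv2.Rodrigues(np.array(c['rvec'],float))[0]; t=np.array(c['tvec'],float).ravel()
    o=-R.T@t; d=R.T@np.linalg.inv(K(c))@np.array([uv[0],uv[1],1.]); return o+d*(z-o[2])/d[2]
def proj(c,p):
    return cv2.projectPoints(np.array([p],float),np.array(c['rvec'],float),np.array(c['tvec'],float),K(c),None)[0].ravel()
E
python3 - <<'E'
from h import *
for n in ['scene','top']:
    c=cap(n,n+'0.png'); print(n,c['vertical_fov'],c['rvec'],c['tvec'])
s=r.sense(); print(s['time_s'],s['tcp_pos'],s['ee_rot'],s['wrist_force'],s['gripper_width'])
E
```

```text
scene 50.52647006913677 [ 1.91825026 -1.0813352   0.62341201] [-0.37044422  0.22234646  0.62765772]
top 47.12282619101613 [ 2.15126816 -2.1364587   0.12515924] [-0.13934873  0.49711815  0.94761554]
0.1 [ 0.21523804 -0.5863434   0.29126586] [[-9.38804976e-01 -3.44448276e-01 -7.76033197e-04]
 [-3.44449133e-01  9.38803274e-01  1.79090748e-03]
 [ 1.11667510e-04  1.94861682e-03 -9.99998095e-01]] [-0.10961083  1.00217441 -0.56425437] 1.0015485803927477
```

View pics/top0.png

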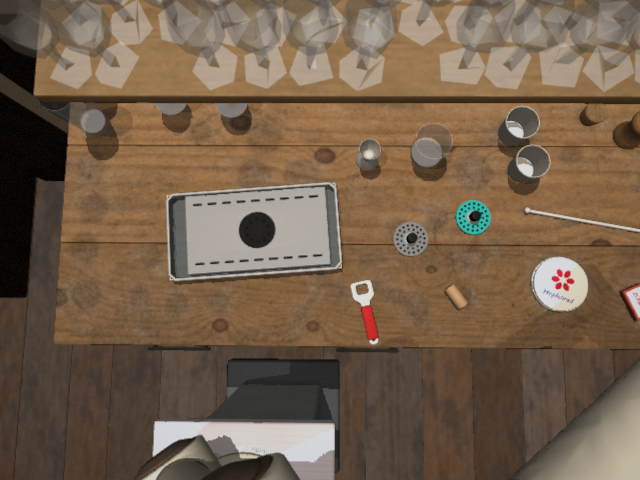

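View pics/scene0.png

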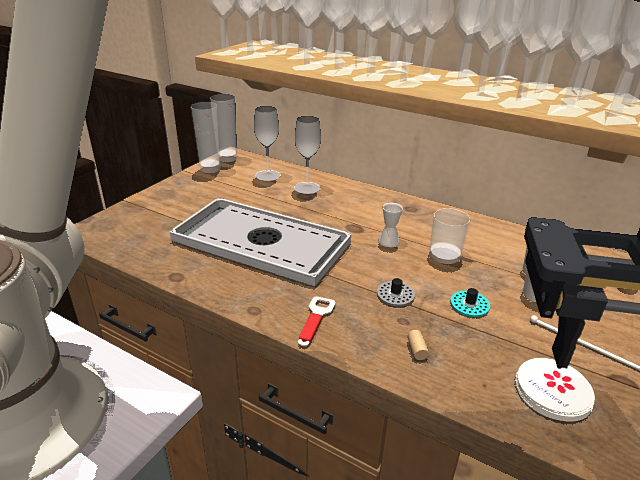

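Candidates for the strainer are the grey steel disc with a black knob (top 411,239; scene 396,291) and the turquoise one (top 473,217; scene 470,301). The grey one fits "steel", and the turquoise one is the look-alike. The tray is at top (254,231) with its dark pocket at about (257,230).

Run:
```python
from h import *
t=load('top0.png'); s=load('scene0.png')
cv2.imwrite('pics/crop.png',np.hstack([cv2.resize(t['frame'][195:285,360:490,::-1],(390,270),interpolation=2),cv2.resize(s['frame'][250:340,350:480,::-1],(390,270),interpolation=2)]))
def blob(c,x0,y0,x1,y1,th,m=None):
    g=c['frame'][y0:y1,x0:x1].max(2); k=(g<th).astype(np.uint8)
    n,l,st,ce=cv2.connectedComponentsWithStats(k); i=1+st[1:,4].argmax(); return ce[i]+[x0,y0],st[i]
for nm,c,b in (('top',t,(395,222,428,256)),('scene',s,(385,275,408,300))):
    ce,st=blob(c,*b,45); print('knob',nm,ce,st,ray(c,ce,.018 if nm=='scene' else .022))
ce,st=blob(t,235,208,280,252,50); print('pocket top',ce,st,ray(t,ce,.011))
ce,st=blob(s,240,222,290,250,50); print('pocket scene',ce,st,ray(s,ce,.011))
# steel disc from top: light low-saturation
f=t['frame'][215:262,388:436]; hsv=cv2.cvtColor(f,cv2.COLOR_RGB2HSV); k=(hsv[...,1]<60).astype(np.uint8)
k=cv2.morphologyEx(k,cv2.MORPH_CLOSE,np.ones((5,5))); cn=max(cv2.findContours(k,0,1)[0],key=cv2.contourArea)
(u,v),rad=cv2.minEnclosingCircle(cn); print('disc',u+388,v+215,rad,ray(t,(u+388,v+215),.006))
# tray
f=t['frame'][170:295,150:360]; hsv=cv2.cvtColor(f,cv2.COLOR_RGB2HSV); k=(hsv[...,1]<60).astype(np.uint8)
k=cv2.morphologyEx(k,cv2.MORPH_CLOSE,np.ones((5,5))); cn=max(cv2.findContours(k,0,1)[0],key=cv2.contourArea)
bx=cv2.boxPoints(cv2.minAreaRect(cn))+[150,170]; P=np.array([ray(t,p,.025) for p in bx]); print(bx,P,P.mean(0))
print(np.linalg.norm(P-np.roll(P,1,0),axis=1))
for n,u in dict(jig=(370,163),tumb=(427,160),opener_top=(362,285),opener=(375,340),cork=(457,297)).items(): print(n,ray(t,u,.006))
```

```text
knob top [411.5        238.10294118] [12 12 10  9 68] [ 0.47271746 -0.29550561  0.022     ]
knob scene [396.07575758 286.26515152] [  6   4  13  15 132] [ 0.47523121 -0.29560884  0.018     ]
pocket top [256.4720169 229.6156283] [  4   5  35  35 947] [ 0.48767467 -0.01591726  0.011     ]
pocket scene [254.81666667 238.35      ] [ 8 11 14 12 60] [ 0.47841612 -0.00282323  0.011     ]
disc 410.2583885192871 238.54026794433594 17.609477996826172 [ 0.47362592 -0.29556252  0.006     ]
[[162.17048836 193.55286407]
 [335.99687195 180.95674896]
 [342.38319397 269.08817291]
 [168.55680847 281.68428802]] [[ 0.55089916  0.15531516  0.025     ]
 [ 0.57561334 -0.16008191  0.025     ]
 [ 0.41642105 -0.17214658  0.025     ]
 [ 0.39187545  0.13641092  0.025     ]] [ 0.48370225 -0.0101256   0.025     ]
[0.1601434  0.31636388 0.15964881 0.30953226]
jig [ 0.61386046 -0.2230341   0.006     ]
tumb [ 0.61995298 -0.32840943  0.006     ]
opener_top [ 0.38907505 -0.20786797  0.006     ]
opener [ 0.29224683 -0.23075537  0.006     ]
cork [ 0.36904842 -0.37754048  0.006     ]
```

View pics/crop.png

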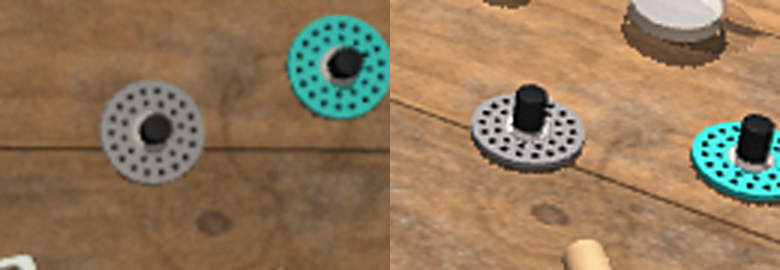

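The crop confirms it: the grey steel strainer is on the left in both halves and the turquoise look-alike is separate on the right. The strainer is at about (0.473,-0.2955) and the tray at about (0.484,-0.012) with yaw of about 4.5°. I'll move above the strainer.

```bash
python3 -m pendant '[[[-34,18,13],[0,0,0.027]],[[-68,37,26],[0,0,0.055]],[[-103,55,39],[0,0,0.082]],[[-137,74,52],[0,0,0.11]],[[-171,92,65],[0,0,0.137]],[[-205,111,78],[0,0,0.164]],[[-240,129,91],[0,0,0.192]],[[-274,148,104],[0,0,0.219]],[[-308,166,117],[0,0,0.247]],[[-342,184,130],[0,0,0.274]]]' 0.6
python3 -m pendant '[[[0,0,0],[0,0,0]],[[0,0,0],[0,0,0]],[[0,0,0],[0,0,0]]]'
python3 - <<'E'
from h import *
s=r.sense(); print(s['tcp_pos'],s['ee_rot'],s['wrist_force'])
c=cap('wrist','w1.png'); print(c['rvec'],c['tvec'],proj(c,[.473,-.2955,.03]))
E
```

```text
time_s: 1.1
tcp_pos: [0.4737, -0.2947, 0.1615]
ee_rot: [[-0.997, -0.077, -0.001], [-0.077, 0.997, 0.0], [0.0, 0.0, -1.0]]
wrist_force: [-0.1, -1.0, -0.3]
gripper_width: 0.602
gripper_force: 0.0
time_s: 1.4
tcp_pos: [0.4726, -0.2965, 0.1623]
ee_rot: [[-0.997, -0.077, -0.0], [-0.077, 0.997, -0.0], [0.0, -0.0, -1.0]]
wrist_force: [0.0, 0.3, 0.1]
gripper_width: 0.599
gripper_force: 0.0
[ 0.47261993 -0.29654999  0.16234559] [[-9.97009258e-01 -7.72819457e-02 -1.99245828e-04]
 [-7.72819419e-02  9.97009278e-01 -2.67741265e-05]
 [ 2.00719095e-04 -1.12959475e-05 -9.99999980e-01]] [0.02161733 0.28010862 0.11581956]
[-2.00436401 -2.16674322 -0.28406589] [ 0.33142157 -0.43034579  0.14854854] [320.54328678 257.77922319]
```

View pics/w1.png

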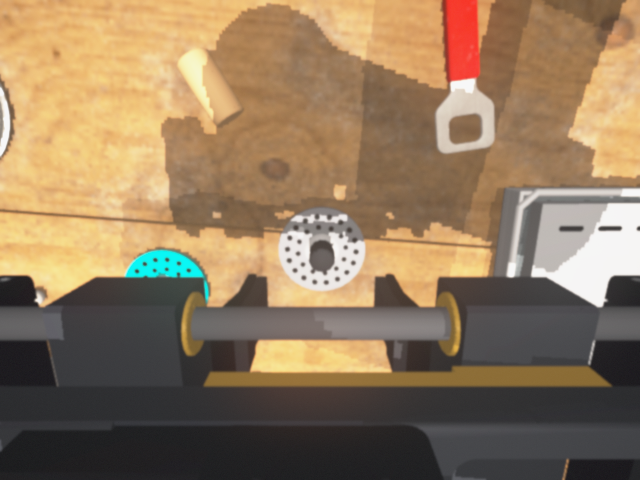

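The wrist view shows the steel strainer's knob at (321,256), against a prediction of (320.5,258), centred between the fingers. The turquoise one (167,280) is clear. Descend and grip.

```bash
python3 -m pendant '[[[0,1,15],[0,0,0]],[[0,1,30],[0,0,0]],[[0,1,45],[0,0,0]],[[0,1,60],[0,0,0]],[[0,1,70],[0,0,0]],[[0,1,76],[0,0,0]],[[0,1,80],[0,0,0]],[[0,1,82],[0,0,0]],[[0,1,82],[0,0,0]],[[0,1,82],[0,0,0]]]'
python3 -m pendant '[[[0,0,0],[0,0,0]],[[0,0,0],[0,0,0]],[[0,0,0],[0,0,0]],[[0,0,0],[0,0,0]],[[0,0,0],[0,0,0]],[[0,0,0],[0,0,0]],[[0,0,0],[0,0,0]],[[0,0,0],[0,0,0]]]' 0
```

```text
time_s: 2.45
tcp_pos: [0.4733, -0.2952, 0.0807]
ee_rot: [[-0.997, -0.078, 0.001], [-0.078, 0.997, -0.0], [-0.001, -0.0, -1.0]]
wrist_force: [-0.5, 0.4, -0.8]
gripper_width: 0.602
gripper_force: 0.0
time_s: 3.25
tcp_pos: [0.473, -0.2951, 0.0803]
ee_rot: [[-0.997, -0.078, 0.0], [-0.078, 0.997, -0.0], [-0.0, -0.0, -1.0]]
wrist_force: [-1.1, 0.1, 0.2]
gripper_width: 0.201
gripper_force: 30.0
```

Gripped (17.5 mm). Lift and carry above the deck's right end.

```bash
python3 -m pendant '[[[0,0,-10],[0,0,0]],[[0,0,-25],[0,0,0]],[[0,0,-40],[0,0,0]],[[-2,10,-55],[0,0,0]],[[-6,35,-60],[0,0,0]],[[-12,70,-60],[0,0,0]],[[-18,110,-60],[0,0,0]],[[-25,150,-60],[0,0,0]],[[-30,185,-60],[0,0,0]],[[-33,203,-60],[0,0,0]]]'
python3 -m pendant '[[[0,0,0],[0,0,0]],[[0,0,0],[0,0,0]],[[0,0,0],[0,0,0]],[[0,0,0],[0,0,0]]]'
python3 - <<'E'
from h import *
c=cap('wrist','w2.png'); t=cap('top','t2.png')
cv2.imwrite('pics/v2.png',np.hstack([c['frame'][:,:,::-1][:,120:520],cv2.resize(t['frame'][130:310,140:290,::-1],(400,480))]))
print(proj(c,[.4877,-.0159,.017]),proj(t,[.4877,-.0159,.017]))
E
```

```text
time_s: 4.25
tcp_pos: [0.4898, -0.0873, 0.141]
ee_rot: [[-0.997, -0.08, 0.0], [-0.08, 0.997, 0.0], [-0.0, 0.0, -1.0]]
wrist_force: [-0.4, -0.0, -1.3]
gripper_width: 0.197
gripper_force: 30.0
time_s: 4.65
tcp_pos: [0.4899, -0.0909, 0.1403]
ee_rot: [[-0.997, -0.076, -0.0], [-0.076, 0.997, 0.0], [0.0, 0.0, -1.0]]
wrist_force: [0.6, -0.2, -2.0]
gripper_width: 0.194
gripper_force: 30.0
[436.48433441 266.76093587] [256.01386015 229.19908657]
```

View pics/v2.png

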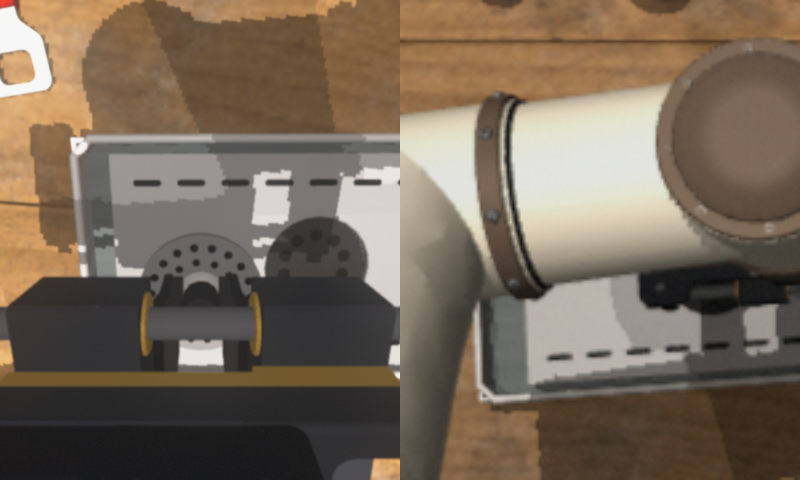

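The wrist view shows the held strainer (crop 200,270, level) over the deck's right end. The pocket's dark disc is centred at about (316+120, 268), matching the predicted pocket at (436,267). Lower it, slowly at the end.

```bash
python3 -m pendant '[[[0,0,8],[0,0,0]],[[0,0,16],[0,0,0]],[[0,0,24],[0,0,0]],[[0,0,31],[0,0,0]],[[0,0,35],[0,0,0]],[[0,0,37],[0,0,0]],[[0,0,38],[0,0,0]],[[0,0,39],[0,0,0]],[[0,0,39],[0,0,0]],[[0,0,39],[0,0,0]]]'
python3 -m pendant '[[[0,0,0.5],[0,0,0]],[[0,0,1],[0,0,0]],[[0,0,1.5],[0,0,0]],[[0,0,2],[0,0,0]],[[0,0,2.5],[0,0,0]],[[0,0,3],[0,0,0]]]'
```

```text
time_s: 5.75
tcp_pos: [0.4902, -0.0901, 0.1015]
ee_rot: [[-0.997, -0.078, 0.001], [-0.078, 0.997, 0.0], [-0.001, 0.0, -1.0]]
wrist_force: [0.4, 0.1, -1.8]
gripper_width: 0.194
gripper_force: 30.0
time_s: 6.35
tcp_pos: [0.4901, -0.0902, 0.0982]
ee_rot: [[-0.997, -0.078, -0.0], [-0.078, 0.997, 0.0], [0.0, 0.0, -1.0]]
wrist_force: [0.6, -0.7, -2.1]
gripper_width: 0.197
gripper_force: 30.0
```

```bash
python3 -m pendant '[[[0,0,0.4],[0,0,0]],[[0,0,0.8],[0,0,0]],[[0,0,0.8],[0,0,0]]]'; python3 -m pendant '[[[0,0,0.4],[0,0,0]],[[0,0,0.8],[0,0,0]],[[0,0,0.8],[0,0,0]]]'
```

```text
time_s: 6.65
tcp_pos: [0.49, -0.0902, 0.0974]
ee_rot: [[-0.997, -0.078, -0.0], [-0.078, 0.997, -0.0], [0.0, -0.0, -1.0]]
wrist_force: [0.3, -0.7, -1.7]
gripper_width: 0.193
gripper_force: 30.0
time_s: 6.95
tcp_pos: [0.4901, -0.0902, 0.0972]
ee_rot: [[-0.997, -0.078, 0.0], [-0.078, 0.997, -0.0], [-0.0, -0.0, -1.0]]
wrist_force: [-1.2, 0.8, 4.3]
gripper_width: 0.197
gripper_force: 30.0
```

Contact at about 6 N. Hold, then slide toward the pocket.

```bash
python3 -m pendant '[[[0,0,0],[0,0,0]],[[0,0,0],[0,0,0]],[[0,0,0],[0,0,0]],[[0,0,0],[0,0,0]],[[-0.1,1,0],[0,0,0]],[[-0.2,2,0],[0,0,0]],[[-0.3,4,0],[0,0,0]],[[-0.4,6,0],[0,0,0]],[[-0.5,8,0],[0,0,0]],[[-0.6,10,0],[0,0,0]]]'
python3 -m pendant '[[[-0.1,2,0],[0,0,0]],[[-0.2,4,0],[0,0,0]],[[-0.3,6,0],[0,0,0]],[[-0.4,8,0],[0,0,0]],[[-0.5,10,0],[0,0,0]],[[-0.6,12,0],[0,0,0]],[[-0.7,14,0],[0,0,0]],[[-0.8,16,0],[0,0,0]],[[-0.9,18,0],[0,0,0]],[[-1,20,0],[0,0,0]]]'
```

```text
time_s: 7.95
tcp_pos: [0.4907, -0.0804, 0.0972]
ee_rot: [[-0.997, -0.078, 0.002], [-0.078, 0.997, -0.0], [-0.002, -0.001, -1.0]]
wrist_force: [-0.2, -5.1, 5.2]
gripper_width: 0.197
gripper_force: 30.0
time_s: 8.95
tcp_pos: [0.4901, -0.0603, 0.0971]
ee_rot: [[-0.997, -0.078, 0.002], [-0.078, 0.997, -0.0], [-0.002, -0.001, -1.0]]
wrist_force: [-0.5, -6.1, 5.9]
gripper_width: 0.196
gripper_force: 30.0
```

```bash
python3 -m pendant '[[[-0.1,2,0],[0,0,0]],[[-0.2,4,0],[0,0,0]],[[-0.3,6,0],[0,0,0]],[[-0.4,8,0],[0,0,0]],[[-0.5,10,0],[0,0,0]],[[-0.5,12,0],[0,0,0]],[[-0.6,14,0],[0,0,0]],[[-0.6,16,0],[0,0,0]],[[-0.7,18,0],[0,0,0]],[[-0.7,20,0],[0,0,0]]]'
python3 -m pendant '[[[0,1.5,0],[0,0,0]],[[0,3,0],[0,0,0]],[[0,4.5,0],[0,0,0]],[[0,6,0],[0,0,0]],[[-0.1,7.5,0],[0,0,0]],[[-0.2,9,0],[0,0,0]],[[-0.3,10.5,0],[0,0,0]],[[-0.4,12,0],[0,0,0]],[[-0.4,13.5,0],[0,0,0]],[[-0.4,15,0],[0,0,0]]]'
```

```text
time_s: 9.95
tcp_pos: [0.4892, -0.0403, 0.0971]
ee_rot: [[-0.997, -0.078, 0.002], [-0.078, 0.997, -0.0], [-0.002, -0.0, -1.0]]
wrist_force: [-0.1, -5.3, 4.9]
gripper_width: 0.194
gripper_force: 30.0
time_s: 10.95
tcp_pos: [0.4881, -0.0252, 0.0969]
ee_rot: [[-0.997, -0.078, 0.001], [-0.078, 0.997, -0.0], [-0.001, -0.0, -1.0]]
wrist_force: [0.2, -4.4, 4.6]
gripper_width: 0.196
gripper_force: 30.0
```

```bash
python3 -m pendant '[[[0,1,0],[0,0,0]],[[0,2,0],[0,0,0]],[[0,3,0],[0,0,0]],[[0,4,0],[0,0,0]],[[0,5,0],[0,0,0]],[[0,6,0],[0,0,0]]]'
python3 -m pendant '[[[0,0.8,0],[0,0,0]],[[0,1.6,0],[0,0,0]],[[0,1.6,0],[0,0,0]]]'
```

```text
time_s: 11.55
tcp_pos: [0.4862, -0.0187, 0.0957]
ee_rot: [[-0.997, -0.077, -0.002], [-0.077, 0.997, 0.001], [0.002, 0.001, -1.0]]
wrist_force: [-0.5, 0.0, -1.8]
gripper_width: 0.201
gripper_force: 30.0
time_s: 11.85
tcp_pos: [0.4869, -0.0174, 0.0964]
ee_rot: [[-0.997, -0.078, -0.001], [-0.078, 0.997, 0.0], [0.001, 0.0, -1.0]]
wrist_force: [0.5, -0.2, -1.7]
gripper_width: 0.198
gripper_force: 30.0
```

Support is gone at y≈-0.018. Lower gently, easing toward the pocket's middle.

```bash
python3 -m pendant '[[[0,0.5,0.3],[0,0,0]],[[0,1,0.6],[0,0,0]],[[0,1.2,1],[0,0,0]],[[0,1.2,1.5],[0,0,0]],[[0,1.2,2],[0,0,0]],[[0,1.2,2],[0,0,0]]]'
```

```text
time_s: 12.45
tcp_pos: [0.487, -0.0164, 0.0946]
ee_rot: [[-0.997, -0.078, -0.0], [-0.078, 0.997, -0.0], [0.0, -0.0, -1.0]]
wrist_force: [-0.9, -0.1, -2.2]
gripper_width: 0.198
gripper_force: 30.0
```

```bash
python3 -m pendant '[[[0,0,0.5],[0,0,0]],[[0,0,1],[0,0,0]],[[0,0,1.5],[0,0,0]],[[0,0,2],[0,0,0]],[[0,0,2],[0,0,0]]]'
```

```text
time_s: 12.95
tcp_pos: [0.487, -0.0164, 0.0926]
ee_rot: [[-0.997, -0.078, -0.0], [-0.078, 0.997, -0.0], [0.0, -0.0, -1.0]]
wrist_force: [-0.1, -0.6, -1.3]
gripper_width: 0.198
gripper_force: 30.0
```

Free still, 4.6 mm down. The floor is expected at TCP z ≈ 0.0912.

```bash
python3 -m pendant '[[[0,0,0.4],[0,0,0]],[[0,0,0.8],[0,0,0]],[[0,0,1.2],[0,0,0]],[[0,0,1.2],[0,0,0]]]'; python3 -m pendant '[[[0,0,0.4],[0,0,0]],[[0,0,0.7],[0,0,0]],[[0,0,0.7],[0,0,0]],[[0,0,0.7],[0,0,0]]]'
```

```text
time_s: 13.35
tcp_pos: [0.487, -0.0164, 0.0914]
ee_rot: [[-0.997, -0.078, -0.0], [-0.078, 0.997, -0.0], [0.0, -0.0, -1.0]]
wrist_force: [0.6, 0.4, 0.2]
gripper_width: 0.198
gripper_force: 30.0
time_s: 13.75
tcp_pos: [0.4871, -0.0164, 0.0912]
ee_rot: [[-0.997, -0.078, 0.0], [-0.078, 0.997, -0.0], [-0.0, -0.0, -1.0]]
wrist_force: [-2.6, -0.2, 4.8]
gripper_width: 0.199
gripper_force: 30.0
```

It is on the floor, exactly 6.0 mm below deck height, with about 6 N. Release and retreat.

```bash
python3 -m pendant '[[[0,0,-0.3],[0,0,0]],[[0,0,-0.5],[0,0,0]],[[0,0,-0.5],[0,0,0]],[[0,0,-0.5],[0,0,0]],[[0,0,-0.5],[0,0,0]],[[0,0,-0.5],[0,0,0]],[[0,0,-0.5],[0,0,0]],[[0,0,-0.5],[0,0,0]]]' 0.5
python3 -m pendant '[[[0,0,-3],[0,0,0]],[[0,0,-10],[0,0,0]],[[0,0,-20],[0,0,0]],[[0,0,-35],[0,0,0]],[[0,0,-55],[0,0,0]],[[0,0,-75],[0,0,0]],[[0,-30,-95],[0,0,0]],[[0,-70,-110],[0,0,0]],[[0,-110,-120],[0,0,0]],[[0,-150,-120],[0,0,0]]]'
python3 -m pendant '[[[0,-40,0],[0,0,0]],[[0,-80,0],[0,0,0]],[[0,-110,0],[0,0,0]],[[0,-110,0],[0,0,0]],[[0,-110,0],[0,0,0]]]'
python3 - <<'E'
from h import *
t=cap('top','t3.png'); s=cap('scene','s3.png')
cv2.imwrite('pics/v3.png',np.hstack([cv2.resize(t['frame'][170:290,160:350,::-1],(400,253)),cv2.resize(s['frame'][190:290,165:355,::-1],(400,253))]))
E
```

```text
time_s: 14.55
tcp_pos: [0.487, -0.0164, 0.0912]
ee_rot: [[-0.997, -0.078, 0.0], [-0.078, 0.997, 0.0], [-0.0, 0.0, -1.0]]
wrist_force: [0.7, -0.0, 0.3]
gripper_width: 0.499
gripper_force: 0.0
time_s: 15.55
tcp_pos: [0.4996, -0.1674, 0.2144]
ee_rot: [[-0.997, -0.079, 0.005], [-0.079, 0.997, -0.001], [-0.005, -0.001, -1.0]]
wrist_force: [0.5, 0.3, 0.2]
gripper_width: 0.504
gripper_force: 0.0
time_s: 16.05
tcp_pos: [0.5068, -0.276, 0.2117]
ee_rot: [[-0.997, -0.076, 0.0], [-0.076, 0.997, 0.0], [-0.0, 0.0, -1.0]]
wrist_force: [0.7, 0.2, -0.5]
gripper_width: 0.499
gripper_force: 0.0
```

View pics/v3.png

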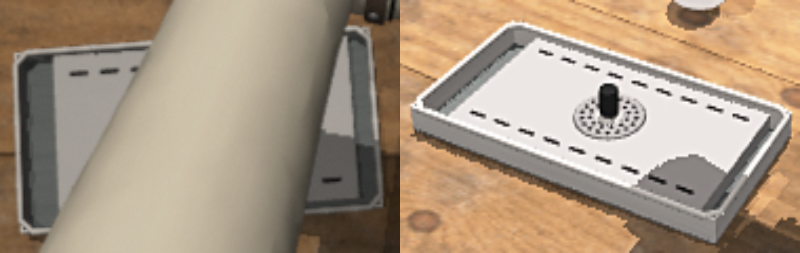

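The scene half shows the strainer flush in the pocket (crop 609,115), with its knob upright and the gripper clear. In the top view the arm covers the middle of the tray.

```bash
python3 -c "
from station import r
print(r.finish_job())"
```

```text
the job is handed in; nothing more can be done
None
```

The strainer is seated in the drip tray's pocket and released: it slid in from the right end of the deck, sank the full 6 mm and looks flush in the last picture. The job was handed in at about 16 s; no verdict came back.

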